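# Park the latch carriers on the rail and lock the gate

## Robot

A 6-joint arm with a two-finger parallel gripper is mounted at the origin on the work surface. World frame = base frame: x ahead of the robot, y to its left, z up, the work surface at z = 0. Lengths are in m, angles in rad, forces in N, time in s.
With the tool pointing down it reaches from about 0.3 to 1 m from the base axis. Payload 5.1 kg.
Tool frame: the origin (TCP) lies midway between the tips of the shut fingers; the grasp point (between the pads) lies 19 mm behind it; z points along the fingers, y is the line along which they close (so a half turn about z gives the same grasp; the last joint's range is limited). The gripper opens to 95 mm and grips with 3 to 60 N. Pads are 20 mm wide; open, the fingers measure 119 mm over their backs; the gripper's body (75 mm by 180 mm) begins 59 mm behind the grasp point.
Start: joints at [1.259, 0.124, 1.65, -0, 1.367, -0.083], TCP at [0.147, 0.633, 0.215] pointing down, gripper open.
Joint ranges: [-2.61, 2.61], [-1.02, 2.33], [0.03, 2.71], [-1.35, 4.49], [0.32, 2.68], [-2.91, 2.91]. Speed limits (rad/s): [2.57, 2.57, 3.14, 3.14, 3.14, 3.14].

## Interface

Orientations are given as a 3x3 rotation matrix whose columns are the frame's x, y, z axes.
In Python, from plant import arm, eyes gives the robot as it stands.
- The arm moves only by the tool send_rows, never from a script. Its argument "moves" is one flat list of numbers, 6 for each row, row after row: the shift along the tool's x, y, z in mm, then the turn, a rotation vector about the tool's x, y, z in rad. A call has 1 to 5 rows; each row is the pose to reach, as a shift and turn from the pose commanded when the call began, along the tool's axes at that moment; what a row does not reach only later rows make up. A row lasts 1/8 s, in which the tool goes at most 62.5 mm and 10.7 degrees, less where a joint would pass 70% of its speed; a pose out of reach is approached as far as the arm can. A call with a gripper value outside its range is refused whole. "fingers" is the closure, from 0 (fully open) to 1 (shut), set as the call begins (left out, the last holds). The fingers move at their own pace and stop on an object; "grip_force" is the grip in N (left out, the last holds). Time passes only in rows, so rows that repeat a pose let the fingers close. It gives the time, the measured TCP pose, the force, the opening and the grip force at its end, in the units of the state.
- arm.observe(): the state, without advancing time (a new reading comes with each control period).
- eyes.get_image(name): name is "scene" or "top"; returns the picture (384x512x3 uint8, red, green, blue); there is no depth.
- eyes.calibration(name): a dict with "fx", "fy", "cx", "cy" (pixels), "eye" and "rotation" of the camera in the world. Camera axes: x right, y down, z forward; pixel columns grow to the right and rows downward; lengths in m; the calibration is good to about 2 mm. A picture is of the moment at which its call begins. calibration takes no time and is no camera call.
- arm.close_job(): hands the job in; it is judged then, once.
The state is a dict: "time_s": time; "qpos": joint angles; "joint_velocities": joint speeds; "effort": joint torques, N m; "tool_pos": TCP position; "orientation": TCP orientation; "contact_force": force on the tool from outside, world axes, zero at the start; "ft_torque": the same for the moment, N m; "grip_width": opening from 0.0 (shut) to 1.0 (fully open); "grasp_force": force on a finger pad.
Only numpy, scipy, OpenCV 4.12 (cv2) and the standard library are available. Lean on these libraries where they do the work, as an engineer would, in place of code of your own. Each camera call takes 0.05 s, during which the arm holds its last target. There are 200 camera calls.

## Task

First hang every latch carrier by its shoe on the bar of the rail stand at the loading end, before the gate, and let go of them all; only then slide them along the bar, without lifting them off it, until all of them are wholly past the white ring mark. After that push the blue gate block fully home behind them and then swing its lever round to its stop to lock it, leaving the other things on the table where they are.

Things in the scene. Friction and masses are not known exactly. Their poses are not given: they have to be found in the camera images.
- carrier1: latch carrier, a rigid C-shaped hanger 162 mm tall, 0.3 to 0.6 kg; three or four of four identical ones are present (absent: no pose). Origin at the foot's underside straight below the grip tab; z up, x towards the open mouth of the C. It starts standing on its foot, mouth away from the robot. Heights and x of its parts, in mm, follow under carrier2 to 4
- carrier2: same as carrier1. Foot: steel, x -34 to +40, 42 wide (y), 14 high, with a dark latch casting on it up to height 32. Upright: steel, x -34 to -26, 28 wide, height 14 to 122. Grip tab on top, white, to grasp from above: 14 (x) x 28 (y), height 124 to 162
- carrier3: same as carrier1. Shoe: white nylon, 44 long (y); roof x -34 to +24, top at height 124; flat seat at height 114 rests on the bar between cheeks at x -8.5 and +8.5 that open into slopes; lip at x 18 to 24 hangs down to height 94. To hook on, the bar enters the mouth sideways between lip and casting; then lower
- carrier4: same as carrier1. Hung on the bar, any carrier's origin is straight below the bar's axis, its foot's underside 33 mm above the table and its y along the bar
- rail_stand: fixed rail stand; origin on the table below the bar; the steel bar (14 x 14 mm, axis 140 mm high) runs along its y; x points away from the robot. Bar free from y -275 to +240 mm between two grey posts 175 mm tall. Loading end: y -275 to 0. White ring mark at y +40; parking stretch from there to the stop post. The blue gate crosses at y +8 to +32, between them
- rail_load (a point): point on the bar's axis in the middle of the loading end (stand y -120 mm, height 140 mm). Along the whole bar a dark guide strip 56 mm high stands on the stand's base, its near face at stand x +46 mm, 6 mm beyond the foot of a carrier hung straight; it stops hung carriers swinging
- rail_mark (a point): point on the bar's axis at the white ring mark (stand y +40 mm, height 140 mm); a white stripe on the base strip lies below it
- rail_stop (a point): point on the bar's axis at the inner face of the stop post at the far end of the parking stretch (stand y +240 mm, height 140 mm)
- gate (a joint): slide of the blue cast gate block along the stand's x, in m: 0 drawn back towards the robot (nose 69 mm short of the bar's axis), 0.055 fully home (nose across the carriers' uprights, behind the parked carriers). Block 68 x 60 mm, 100 mm tall, nose 24 mm wide at height 60 to 96. About 5 N to push; stays where left
- gate_boss (a point): top centre of the upright steel boss on the gate block, 32 mm diameter, height 100 to 158 mm over the table (grip it or push it to slide the block); the lever's hinge axis runs vertically through it; moves with the block
- lever (a joint): locking lever hinged round the boss, rad: 0 points towards the robot (stand -x), grows anticlockwise seen from above to 1.6 (end of travel, points to stand -y, towards the loading end) = locked. Stays where left. The arm is a flat bar at height 102 to 114 mm
- lever_knob (a point): top centre of the black upright handle pin at the lever's end, 16 mm diameter, height 108 to 158 mm, 60 mm from the boss axis
- cam_disc: bronze cam disc, 68 mm diameter, 22 mm high, lying flat; leave alone. Origin at the centre of its underside
- dowel: steel dowel standing upright, 30 mm diameter, 85 mm tall; leave alone. Origin at the centre of its underside
- pad_a: loose spare white nylon pad 70 x 40 x 14 mm; leave alone. Origin at the centre of its underside
- pad_b: loose spare white nylon pad 70 x 40 x 14 mm beyond the rail; leave alone. Origin at the centre of its underside
- spanner: steel spanner 180 mm long lying beyond the rail; leave alone. Origin at the centre of its underside
- oil_can: green can 60 mm diameter, 120 mm tall; leave alone. Origin at the centre of its underside
- bolt_cup: dark steel cup 80 mm across, 60 mm tall; leave alone. Origin at the centre of its underside
Mind the look-alikes: they are no part of the job. Leave any brown or yellow look-alike of the carrier3 alone.

How it is judged:
By the outcome, as a careful person would: the job done as asked, in the order asked, and still so for the second after the job is handed in, with the robot touching nothing.
Of carrier1, carrier2, carrier3, carrier4 only 3 to 4 are there at a start; the rules pass over those that are not, and their reading is None.
At some moment in a run one of carrier1, carrier2, carrier3, carrier4 may be knocked a few centimetres aside while the robot is not near it.
It also fails if it takes over 208 s, if anything falls off the work surface, if the arm or the gripper's body presses on something with over 40 N, if the wrist force passes 120 N, or if a joint passes its speed limit or range.

## Working session

There is one attempt and no reset: what is moved stays moved. The work goes in short steps, Python scripts to look and compute and a tool call to move; the robot and the scene stay as the last step left them, time stands still between calls to the robot, and variables do not carry over. Pictures are saved under pics/ and viewed, at most 14 in all, crops included, and the job is handed in when it is done.

Besides the shell and the picture viewer there is one more tool, called after "Emit:" as name(argument=value, ...) on one line, values as JSON. send_rows: Moves the arm, as the interface text tells. Its arguments: {"type":"object","properties":{"moves":{"type":"array"},"fingers":{"type":"number"},"grip_force":{"type":"number"}},"required":["moves"]}

```bash
ls; mkdir -p pics
python3 - <<'E'
from plant import arm, eyes
import cv2, numpy as np
for n in ("scene","top"):
    im=eyes.get_image(n); cv2.imwrite(f"pics/{n}0.png",cv2.resize(im[:,:,::-1],(800,600),interpolation=cv2.INTER_CUBIC)); np.save(f"{n}0.npy",im)
    c=eyes.calibration(n); print(n,{k:np.round(v,4).tolist() for k,v in c.items()})
s=arm.observe(); print({k:np.round(v,3).tolist() for k,v in s.items()})
E
```

```text
pics
scene {'fx': 401.7975, 'fy': 401.7975, 'cx': 250.9646, 'cy': 196.6209, 'eye': [1.0097, 0.5878, 0.8558], 'rotation': [[-0.7901, 0.4386, -0.4282], [0.6127, 0.5435, -0.5738], [-0.019, -0.7157, -0.6981]]}
top {'fx': 490.5423, 'fy': 490.5423, 'cx': 250.0058, 'cy': 196.727, 'eye': [0.3409, -0.0094, 1.4036], 'rotation': [[0.0002, -0.9867, 0.1628], [-1.0, -0.0016, -0.0085], [0.0086, -0.1628, -0.9866]]}
{'time_s': 0.1, 'qpos': [1.259, 0.124, 1.652, -0.0, 1.368, -0.083], 'joint_velocities': [0.001, -0.002, -0.004, -0.0, -0.001, 0.001], 'effort': [0.001, -41.889, -36.109, 0.078, 0.046, -0.0], 'tool_pos': [0.147, 0.632, 0.214], 'orientation': [[-0.974, 0.227, -0.001], [0.227, 0.974, -0.002], [0.0, -0.002, -1.0]], 'contact_force': [1.106, 0.49, 1.286], 'ft_torque': [0.012, 0.031, 0.051], 'grasp_force': 0.0, 'grip_width': 0.996}
```

View pics/scene0.png

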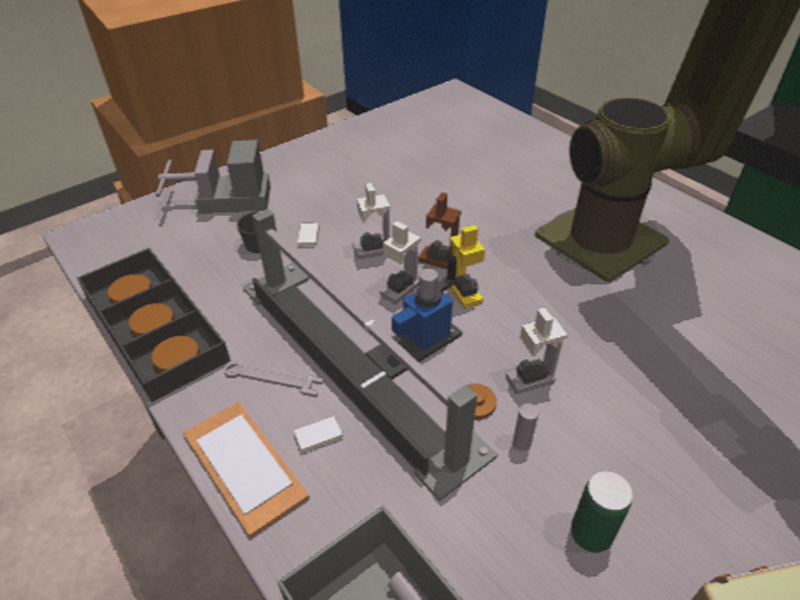

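View pics/top0.png

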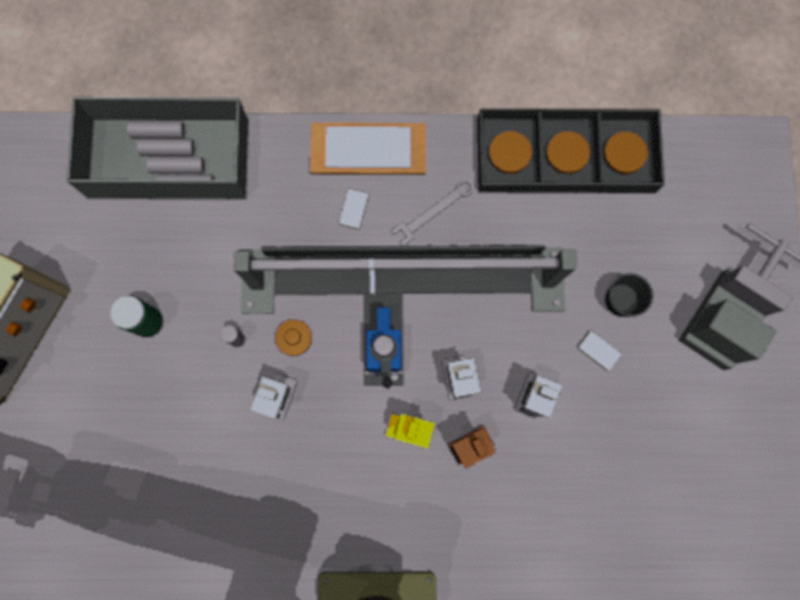

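The scene has three white carriers (top view, 800-scale: (270,395), (463,375), (541,393)), yellow and brown look-alikes, the gate at (385,345) and the bar along row ~264. Next I zoom in on the details.

```bash
cat > h.py <<'E'
import numpy as np, cv2
from plant import arm, eyes
CAL={n:eyes.calibration(n) for n in("scene","top")}
def ray(n,u,v):
    c=CAL[n]; d=np.array(c["rotation"])@np.array([(u-c["cx"])/c["fx"],(v-c["cy"])/c["fy"],1.]); return np.array(c["eye"]),d
def onz(n,u,v,z):
    e,d=ray(n,u,v); return e+d*(z-e[2])/d[2]
def proj(n,p):
    c=CAL[n]; q=np.array(c["rotation"]).T@(np.array(p)-c["eye"]); return np.array([c["cx"]+c["fx"]*q[0]/q[2],c["cy"]+c["fy"]*q[1]/q[2]])
def tri(p1,p2):
    (e1,d1),(e2,d2)=ray("top",*p1),ray("scene",*p2)
    d1/=np.linalg.norm(d1);d2/=np.linalg.norm(d2)
    t=np.linalg.lstsq(np.c_[d1,-d2],e2-e1,rcond=None)[0]; a,b=e1+t[0]*d1,e2+t[1]*d2
    return (a+b)/2,np.linalg.norm(a-b)
def crop(im,x,y,w,h,s):
    c=cv2.resize(im[y:y+h,x:x+w,::-1],None,fx=s,fy=s,interpolation=cv2.INTER_NEAREST)
    for i in range(0,w,10):
        cv2.line(c,(i*s,0),(i*s,4),(0,0,255),1); cv2.putText(c,str(x+i),(i*s,14),0,.3,(0,0,255),1)
    for i in range(0,h,10):
        cv2.line(c,(0,i*s),(4,i*s),(0,0,255),1); cv2.putText(c,str(y+i),(5,i*s+4),0,.3,(0,0,255),1)
    return c
E
python3 - <<'E'
from h import *
t=np.load("top0.npy");s=np.load("scene0.npy")
L=[crop(t,154,228,44,37,6),crop(t,278,220,44,37,6),crop(t,325,228,44,37,6)]
M=[crop(s,320,192,44,62,6),crop(s,235,138,44,62,6),crop(s,218,114,44,62,6)]
cv2.imwrite("pics/z.png",np.vstack([np.hstack(L),np.hstack(M)]))
G=crop(t,145,150,230,50,3); H=crop(t,225,190,50,60,6); K=crop(s,240,165,66,60,6)
o=np.zeros((600,800,3),np.uint8); o[:150,:690]=G;o[160:520,:300]=H;o[160:520,320:716]=K
cv2.imwrite("pics/g.png",o)
E
```

```text
(no output)
```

View pics/z.png

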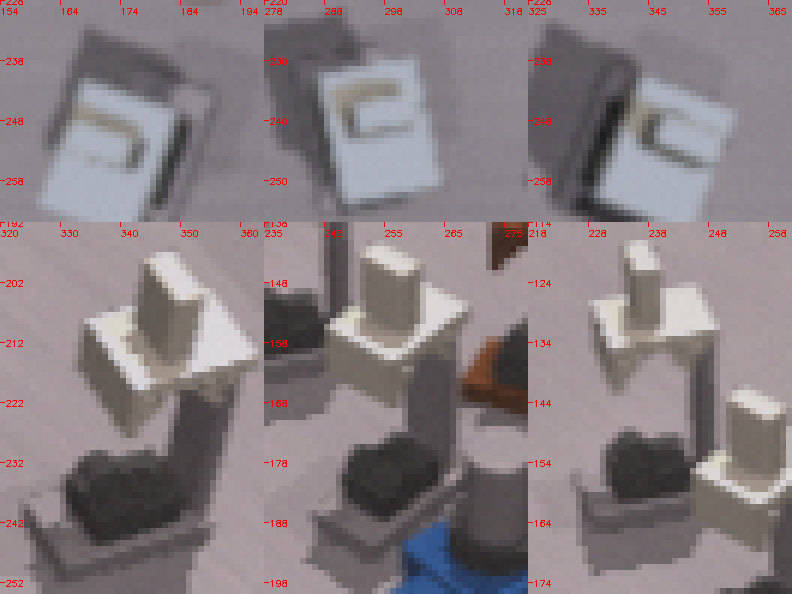

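View pics/g.png

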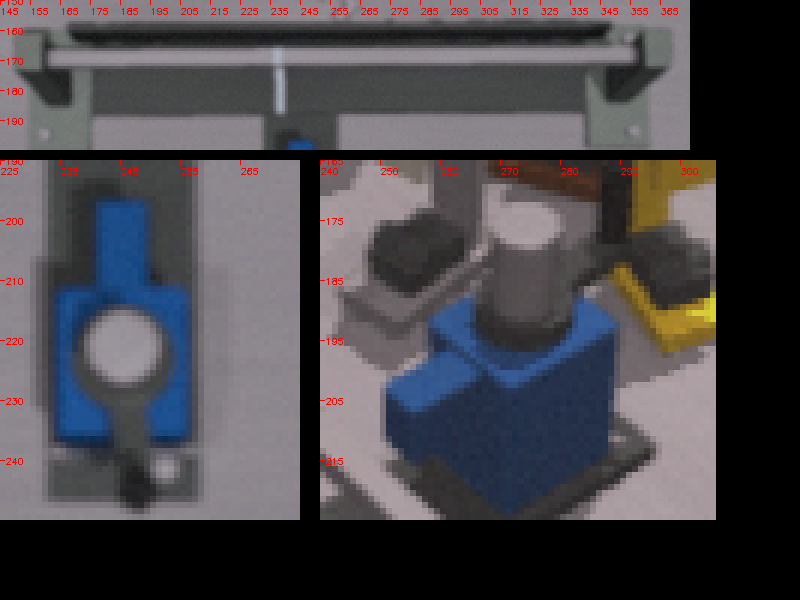

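The crops show clean white roof quads, with the bar at rows 166–171, the ring at column ~238, and the boss top at (245,221). I measure positions from these.

```bash
cat >> h.py <<'E'
def roofs(t,thr=150,z=.124):
    g=t.min(axis=2); m=((g>thr)).astype(np.uint8)
    # fill tab shading
    m=cv2.morphologyEx(m,cv2.MORPH_CLOSE,np.ones((5,5),np.uint8)); out=[]
    for c in cv2.findContours(m,cv2.RETR_EXTERNAL,cv2.CHAIN_APPROX_NONE)[0]:
        if 150<cv2.contourArea(c)<700:
            P=np.array([onz("top",u,v,z)[:2] for u,v in c[:,0,:]])
            (cx,cy),(w,h),a=cv2.minAreaRect((P*1000).astype(np.float32))
            if w<h: w,h,a=h,w,a+90
            a=(a+90)%180-90
            out.append((c[:,0,:].mean(0).round(0).tolist(),round(cx),round(cy),round(w),round(h),round(a,1)))
    return out
E
python3 - <<'E'
from h import *
t=np.load("top0.npy");s=np.load("scene0.npy")
print(t[250,160],t[235,215],t[246,345],t[200,260])
for r in roofs(t,165): print(r)
for n,p in dict(A=(346.5,200),B=(256,143.5),C=(324-100,0)).items():
    print(n,onz("scene",*p,.162).round(4))
# tab top from scene, corners averaged
print("C",onz("scene",237.5-.0,119,.162).round(4))
# bar edges by subpixel columns
g=t.astype(float).mean(2)
for u in range(170,350,30):
    col=g[155:180,u-3:u+4].mean(1); d=np.diff(col); a=d.argmax(); b=d.argmin(); 
    print(u,155+a+.5,155+b+.5, onz("top",u,155+a+1.0,.147)[:2].round(4),onz("top",u,155+b+1.,.133)[:2].round(4))
row=g[166:171,225:255].mean(0); print("row",row.round(0))
print("ring",onz("top",238,169,.147).round(4)); 
print("boss",onz("top",244.8,221,.158).round(4),tri((244.8,221),(273.5,175)))
print("knob",onz("top",247.5,244,.158).round(4))
print("posts",[onz("top",u,168,.147).round(4) for u in (161,357.5)])
E
```

```text
[137 130 138] [142 137 143] [137 133 126] [142 136 143]
([171.0, 254.0], 400, 183, 54, 39, -20.4)
([348.0, 253.0], 403, -275, 52, 39, -21.9)
([297.0, 241.0], 435, -142, 53, 39, 10.4)
([384.0, 224.0], 479, -372, 59, 31, 51.4)
([80.0, 199.0], 545, 426, 48, 47, 75.0)
([226.0, 133.0], 727, 45, 58, 32, -14.4)
A [0.4101 0.1731 0.162 ]
B [ 0.4396 -0.1454  0.162 ]
C [-0.171  -1.1755  0.162 ]
C [ 0.4061 -0.2799  0.162 ]
170 166.5 171.5 [0.6268 0.1894] [0.6164 0.1912]
200 165.5 171.5 [0.6296 0.1109] [0.6166 0.112 ]
230 165.5 170.5 [0.6298 0.0323] [0.6195 0.0327]
260 165.5 171.5 [ 0.63   -0.0464] [ 0.6169 -0.0467]
290 165.5 170.5 [ 0.6302 -0.1252] [ 0.6198 -0.1263]
320 164.5 170.5 [ 0.633  -0.2041] [ 0.62   -0.2059]
row [141. 141. 140. 141. 142. 144. 145. 146. 145. 145. 151. 165. 172. 166.
 152. 145. 144. 146. 145. 145. 145. 145. 145. 145. 144. 145. 145. 144.
 145. 144.]
ring [0.6218 0.0113 0.147 ]
boss [ 0.4836 -0.0068  0.158 ] (array([ 0.48540375, -0.00883687,  0.1601102 ]), np.float64(0.005763060869267585))
knob [ 0.425  -0.0138  0.158 ]
posts [array([0.6241, 0.2128, 0.147 ]), array([ 0.6252, -0.3025,  0.147 ])]
```

```bash
cat >> h.py <<'E'
import sys
YAW=0.012; O=np.array([.6255,-.028])          # stand origin, yaw
def stand(x,y):
    c,s=np.cos(YAW),np.sin(YAW); return O+np.array([c*x-s*y,s*x+c*y])
def delta(x,y,z,phi,pose=None):
    """tool-frame shift (mm) and turn about tool z to reach TCP x,y,z with tool y at phi (deg), tool down; pose=(p,R) start"""
    from scipy.spatial.transform import Rotation as R
    if pose is None:
        s=arm.observe(); pose=(np.array(s["tool_pos"]),np.array(s["orientation"]))
    p,R0=pose; f=np.radians(phi)
    Y=np.array([np.cos(f),np.sin(f),0]);Z=np.array([0,0,-1.]);X=np.cross(Y,Z); R1=np.c_[X,Y,Z]
    d=R0.T@(np.array([x,y,z])-p)*1000; r=R.from_matrix(R0.T@R1).as_rotvec()
    print("shift",d.round(1).tolist(),"turn",r.round(3).tolist()); return (np.array([x,y,z]),R1)
E
python3 - <<'E'
from h import *
for n,p in dict(A=(348.8,201.2),B=(256.5,143.9),C=(237,118.9)).items(): print(n,onz("scene",p[0]-.5,p[1]-.5,.162).round(4))
for y in(-60,-120,-180): print(y,stand(0,y/1000).round(4))
p=delta(.404,.178,.215,-20.4)
E
```

```text
A [0.4085 0.1775 0.162 ]
B [ 0.4393 -0.1458  0.162 ]
C [ 0.4066 -0.2845  0.162 ]
-60 [ 0.6262 -0.088 ]
-120 [ 0.6269 -0.148 ]
-180 [ 0.6277 -0.208 ]
shift [-353.1, -384.4, -0.8] turn [-0.002, 0.002, 1.698]
```

Emit:
send_rows(moves=[-35,-38,0,0,0,0.17,-70,-77,0,0,0,0.34,-106,-115,0,0,0,0.51,-141,-154,0,0,0,0.68,-176,-192,0,0,0,0.85], fingers=0.3, grip_force=40)

```text
time_s: 0.72
tool_pos: [0.2757, 0.4044, 0.2142]
orientation: [[-0.468, 0.884, -0.0], [0.884, 0.468, -0.0], [-0.0, -0.0, -1.0]]
contact_force: [0.5, 0.6, -0.6]
grip_width: 0.699
grasp_force: 0.0
```

Run:
```python
from h import *
for r in roofs(eyes.get_image("top"),165)[:3]: print(r)
print(arm.observe()["tool_pos"],arm.observe()["time_s"])
delta(.4065,.1795,.215,-20.4)
```

```text
([171.0, 254.0], 401, 183, 54, 39, -19.4)
([348.0, 253.0], 403, -274, 54, 40, -22.4)
([296.0, 241.0], 435, -143, 53, 39, 10.4)
[0.27791206 0.40054415 0.21398821] 0.775
shift [-255.4, 12.2, 0.1] turn [0.001, 0.004, 0.835]
```

Emit:
send_rows(moves=[-52,2,0,0,0,0.167,-104,4,0,0,0,0.334,-156,6,0,0,0,0.5,-207,8,0,0,0,0.667,-257,11,0,0,0,0.835])

```text
time_s: 1.4
tool_pos: [0.4067, 0.1832, 0.2143]
orientation: [[0.341, 0.94, -0.0], [0.94, -0.341, 0.0], [-0.0, -0.0, -1.0]]
contact_force: [0.4, 0.1, -0.6]
grip_width: 0.699
grasp_force: 0.0
```

Run:
```python
from h import *
im=eyes.get_image("top")
im=eyes.get_image("scene"); cv2.imwrite("pics/a1.png",crop(im,270,140,130,110,6))
delta(.4065,.1795,.131,-20)
```

```text
shift [-2.3, -0.6, 83.3] turn [0.0, 0.001, -0.001]
```

View pics/a1.png

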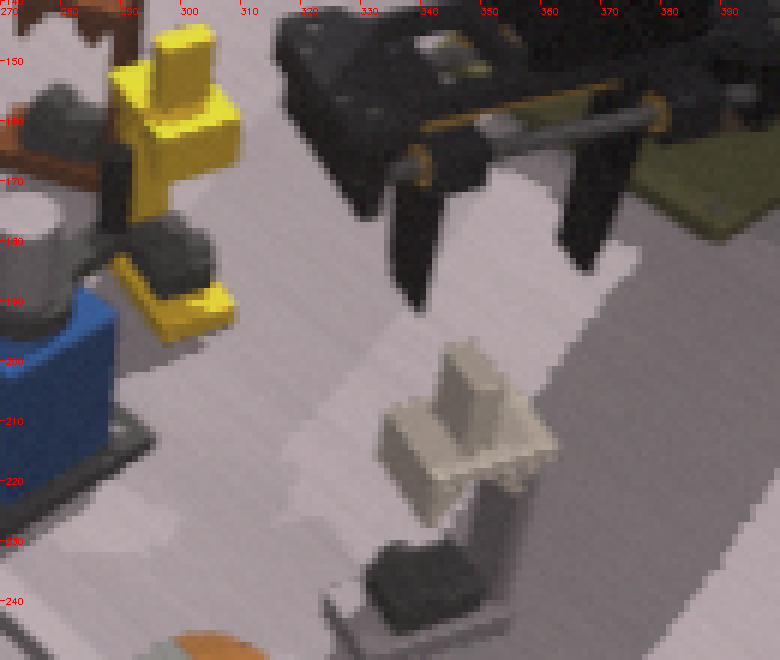

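The gripper sits above A with the fingers (tips at (339,191) and (366,184)) either side of its tab at (348,201). Next is the descent and grip.

Emit:
send_rows(moves=[-2,0,30,0,0,0,-2,0,60,0,0,0,-2,0,75,0,0,0,-2,0,83,0,0,0,-2,0,83,0,0,0])

```text
time_s: 2.12
tool_pos: [0.4057, 0.1832, 0.1317]
orientation: [[0.336, 0.942, -0.0], [0.942, -0.336, -0.0], [-0.0, -0.0, -1.0]]
contact_force: [-0.5, -0.1, 0.4]
grip_width: 0.698
grasp_force: 0.0
```

Emit:
send_rows(moves=[0,0,0,0,0,0,0,0,0,0,0,0,0,0,0,0,0,0,0,0,0,0,0,0,0,0,0,0,0,0], fingers=1, grip_force=40)

```text
time_s: 2.75
tool_pos: [0.4058, 0.1829, 0.1317]
orientation: [[0.336, 0.942, 0.0], [0.942, -0.336, 0.0], [0.0, 0.0, -1.0]]
contact_force: [0.1, 0.1, -0.6]
grip_width: 0.232
grasp_force: 0.0
```

Run:
```python
from h import *
s=arm.observe(); print(s["tool_pos"],s["contact_force"],s["grip_width"]*95,s["grasp_force"])
p=(np.array(s["tool_pos"]),np.array(s["orientation"]))
p=delta(.48,.08,.340,-10)
p=delta(.535,-.083,.340,.7,p)
p=delta(.535,-.083,.208,.7,p)
p=delta(*stand(0,-.055),.208,.7,p)
```

```text
[0.4057675  0.18290555 0.13170194] [ 0.13111369  0.09797403 -0.57623427] 22.008566493532463 0.0
shift [-71.9, 104.5, -208.3] turn [0.0, -0.0, -0.168]
shift [-151.0, 82.5, 0.0] turn [0.0, 0.0, -0.187]
shift [0.0, 0.0, 132.0] turn [0.0, 0.0, 0.0]
shift [-1.1, 91.2, 0.0] turn [0.0, 0.0, 0.0]
```

Emit:
send_rows(moves=[0,0,0,0,0,0,0,0,0,0,0,0,0,0,0,0,0,0,0,0,-5,0,0,0,0,0,-15,0,0,0])

```text
time_s: 3.38
tool_pos: [0.4045, 0.1826, 0.1456]
orientation: [[0.336, 0.942, -0.003], [0.942, -0.336, -0.001], [-0.002, -0.003, -1.0]]
contact_force: [0.3, -0.2, -4.5]
grip_width: 0.146
grasp_force: 40.0
```

Emit:
send_rows(moves=[0,0,-40,0,0,0,-10,15,-85,0,0,-0.04,-30,45,-130,0,0,-0.08,-50,75,-170,0,0,-0.13,-72,105,-195,0,0,-0.168])

```text
time_s: 4.0
tool_pos: [0.4813, 0.0791, 0.3447]
orientation: [[0.172, 0.985, 0.003], [0.985, -0.172, 0.0], [0.001, 0.003, -1.0]]
contact_force: [0.7, 0.0, -5.0]
grip_width: 0.147
grasp_force: 40.0
```

Emit:
send_rows(moves=[-30,16,0,0,0,-0.04,-60,33,0,0,0,-0.08,-90,50,0,0,0,-0.12,-125,68,0,0,0,-0.16,-151,82,0,0,0,-0.187])

```text
time_s: 4.62
tool_pos: [0.5348, -0.0845, 0.3415]
orientation: [[-0.012, 1.0, -0.001], [1.0, 0.012, 0.0], [0.0, -0.001, -1.0]]
contact_force: [-0.3, 0.5, -4.3]
grip_width: 0.148
grasp_force: 40.0
```

Run:
```python
from h import *
s=arm.observe(); print(s["tool_pos"],s["contact_force"],s["grip_width"]*95,s["grasp_force"])
p=(np.array(s["tool_pos"]),np.array(s["orientation"]))
p=delta(.535,-.083,.208,.7,p)
p=delta(*stand(0,-.055),.208,.7,p)
```

```text
[ 0.53483195 -0.08449647  0.34151278] [-0.26365517  0.53171776 -4.30358569] 14.0185299658443 39.97983276844025
shift [1.5, 0.3, 133.5] turn [-0.001, -0.0, -0.0]
shift [-1.1, 91.2, 0.0] turn [0.0, 0.0, 0.0]
```

Emit:
send_rows(moves=[1,0,40,0,0,0,1,0,80,0,0,0,1,0,115,0,0,0,1,0,133,0,0,0,1,0,133,0,0,0])

```text
time_s: 5.25
tool_pos: [0.534, -0.0819, 0.2074]
orientation: [[-0.012, 1.0, -0.003], [1.0, 0.012, 0.001], [0.001, -0.003, -1.0]]
contact_force: [-0.8, 0.9, -3.9]
grip_width: 0.147
grasp_force: 40.0
```

Run:
```python
from h import *
a=eyes.get_image("top");b=eyes.get_image("scene")
cv2.imwrite("pics/b1.png",np.vstack([crop(a,215,150,100,48,6),crop(b,200,150,100,60,6)])[:600])
delta(*stand(0,-.055),.208,.7)
```

```text
shift [-1.7, 90.4, 2.6] turn [0.002, 0.001, -0.0]
```

View pics/b1.png

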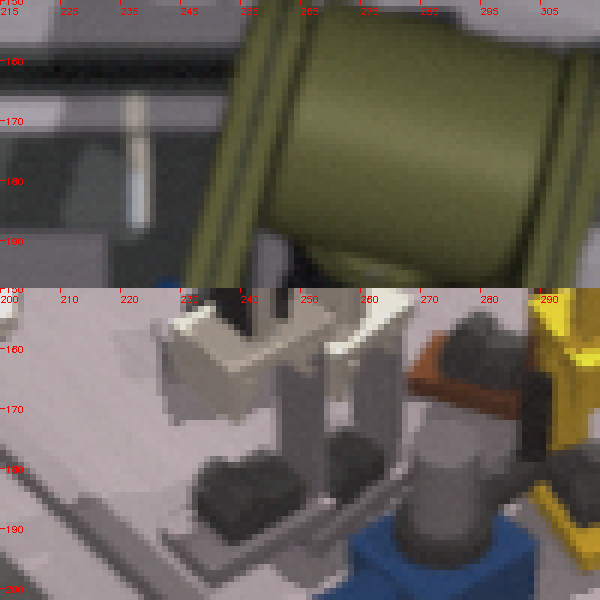

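The carrier hangs level in front of the bar, with its foot front at scene (234,197). I move forward so the bar enters the mouth.

Emit:
send_rows(moves=[-1,25,1,0,0,0,-1,50,1,0,0,0,-1,75,1,0,0,0,-1,90,1,0,0,0,-1,90,1,0,0,0])

```text
time_s: 5.98
tool_pos: [0.6258, -0.0822, 0.2088]
orientation: [[-0.012, 1.0, 0.001], [1.0, 0.012, -0.0], [-0.0, 0.001, -1.0]]
contact_force: [-0.2, -0.9, -5.8]
grip_width: 0.145
grasp_force: 40.0
```

Run:
```python
from h import *
b=eyes.get_image("scene")
cv2.imwrite("pics/b2.png",crop(b,190,140,110,90,7))
print(arm.observe()["contact_force"]);delta(*stand(0,-.055),.165,.7)
```

```text
[-0.55853291 -0.08279604 -4.212644  ]
shift [-0.9, 1.2, 43.3] turn [0.0, 0.0, -0.0]
```

View pics/b2.png

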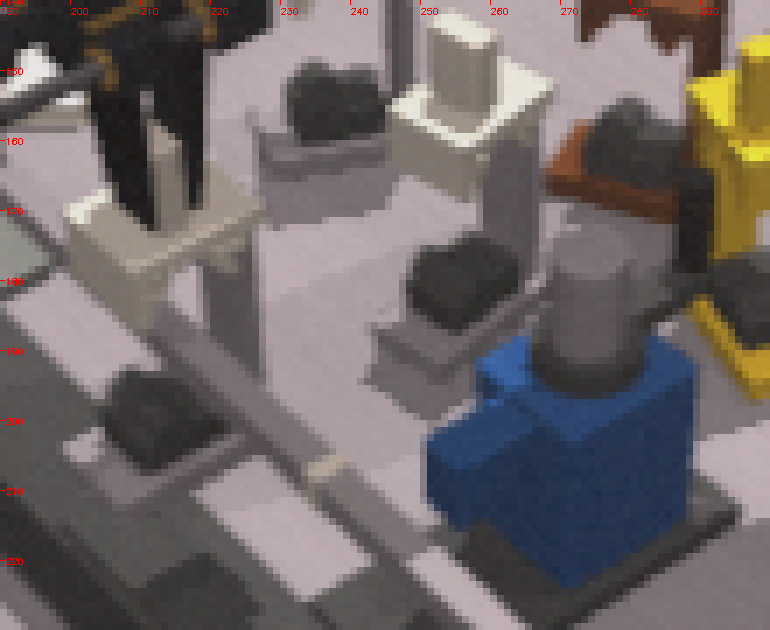

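The bar is inside the mouth (passing at (215,187) under the roof). I lower onto it in steps.

Emit:
send_rows(moves=[0,1,10,0,0,0,0,1,20,0,0,0,0,1,29,0,0,0,0,1,35,0,0,0,0,1,39,0,0,0])

```text
time_s: 6.65
tool_pos: [0.6256, -0.082, 0.168]
orientation: [[-0.012, 1.0, -0.001], [1.0, 0.012, 0.0], [0.0, -0.001, -1.0]]
contact_force: [-0.3, -0.0, -3.8]
grip_width: 0.15
grasp_force: 40.0
```

Emit:
send_rows(moves=[0,0,2,0,0,0,0,0,4,0,0,0,0,0,5,0,0,0,0,0,5,0,0,0])

```text
time_s: 7.15
tool_pos: [0.6256, -0.0821, 0.1646]
orientation: [[-0.012, 1.0, -0.0], [1.0, 0.012, -0.0], [-0.0, -0.0, -1.0]]
contact_force: [-6.5, -0.1, 1.2]
grip_width: 0.145
grasp_force: 40.0
```

Emit:
send_rows(moves=[0,0,0,0,0,0,0,0,0,0,0,0,0,0,0,0,0,0,0,0,0,0,0,0,0,0,0,0,0,0], fingers=0.4)

```text
time_s: 7.78
tool_pos: [0.626, -0.082, 0.1637]
orientation: [[-0.012, 1.0, 0.0], [1.0, 0.012, -0.0], [-0.0, 0.0, -1.0]]
contact_force: [-1.0, -0.2, 0.7]
grip_width: 0.58
grasp_force: 0.0
```

Emit:
send_rows(moves=[0,0,-25,0,0,0,0,0,-60,0,0,0,-20,-50,-65,0,0,-0.05,-40,-110,-60,0,0,-0.11,-59,-170,-55,0,0,-0.17], fingers=0.3)

```text
time_s: 8.4
tool_pos: [0.4567, -0.1431, 0.2189]
orientation: [[-0.184, 0.983, 0.001], [0.983, 0.184, -0.001], [-0.001, 0.0, -1.0]]
contact_force: [0.5, -0.3, 0.3]
grip_width: 0.698
grasp_force: 0.0
```

Run:
```python
from h import *
b=eyes.get_image("scene");a=eyes.get_image("top"); np.save("s1.npy",b)
for r in roofs(a,165): print(r)
cv2.imwrite("pics/c1.png",crop(b,180,100,130,100,6))
print(arm.observe()["contact_force"]);delta(.4395,-.1435,.131,10.4)
```

```text
([349.0, 254.0], 403, -277, 56, 40, -22.4)
([384.0, 224.0], 480, -372, 62, 35, 51.2)
([80.0, 199.0], 545, 426, 51, 48, -89.9)
([275.0, 168.0], 627, -86, 55, 45, 0.1)
([226.0, 133.0], 727, 46, 63, 35, -14.4)
[ 0.54963756  0.89140423 -0.80518528]
shift [1.8, -13.2, 85.7] turn [-0.003, -0.001, -0.002]
```

View pics/c1.png

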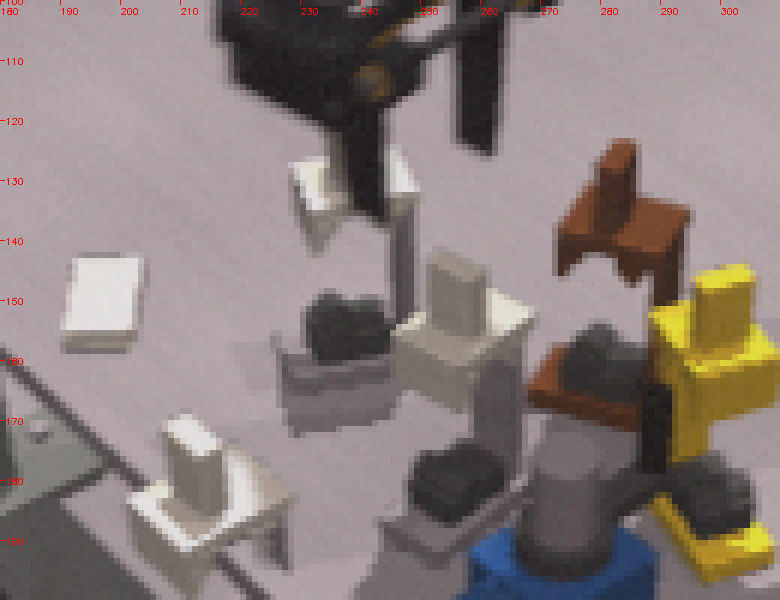

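A hangs on the bar (tab at scene (212,173)), and B has not moved (tab at (256,144)). I descend on B and grip it.

Emit:
send_rows(moves=[1,-13,15,0,0,0,1,-13,45,0,0,0,1,-13,72,0,0,0,1,-13,85,0,0,0,1,-13,85,0,0,0])

```text
time_s: 9.12
tool_pos: [0.445, -0.1437, 0.1332]
orientation: [[-0.181, 0.983, -0.001], [0.983, 0.181, 0.001], [0.001, -0.001, -1.0]]
contact_force: [0.1, 0.7, -0.8]
grip_width: 0.7
grasp_force: 0.0
```

Emit:
send_rows(moves=[0,0,0,0,0,0,0,0,0,0,0,0,0,0,0,0,0,0,0,0,0,0,0,0,0,0,0,0,0,0], fingers=1)

```text
time_s: 9.75
tool_pos: [0.445, -0.144, 0.1339]
orientation: [[-0.181, 0.983, -0.0], [0.983, 0.181, -0.0], [-0.0, -0.0, -1.0]]
contact_force: [-1.8, -0.6, 0.6]
grip_width: 0.233
grasp_force: 0.6
```

Emit:
send_rows(moves=[0,0,0,0,0,0,0,0,0,0,0,0,0,0,0,0,0,0])

```text
time_s: 10.12
tool_pos: [0.4446, -0.1437, 0.133]
orientation: [[-0.181, 0.983, -0.001], [0.983, 0.181, 0.001], [0.001, -0.001, -1.0]]
contact_force: [0.0, -0.2, -3.2]
grip_width: 0.145
grasp_force: 40.0
```

Run:
```python
from h import *
s=arm.observe(); print(s["tool_pos"],s["contact_force"],s["grip_width"]*95,s["grasp_force"])
p=(np.array(s["tool_pos"]),np.array(s["orientation"]))
z=s["tool_pos"][2]+.077
p=delta(.535,-.150,z,.7,p)
p=delta(.6255,-.150,z,.7,p)
p=delta(.6255,-.150,z-.044,.7,p)
```

```text
[ 0.44461331 -0.14372801  0.13297323] [ 0.03915533 -0.24723177 -3.19119012] 13.801021582177858 39.99247133731842
shift [-22.5, 87.7, -77.1] turn [-0.001, -0.001, 0.17]
shift [-1.1, 90.5, 0.0] turn [0.0, 0.0, 0.0]
shift [0.0, 0.0, 44.0] turn [0.0, 0.0, 0.0]
```

Emit:
send_rows(moves=[0,0,-25,0,0,0,-2,0,-55,0,0,0.03,-8,30,-76,0,0,0.08,-16,60,-77,0,0,0.13,-22,84,-77,0,0,0.17])

```text
time_s: 10.75
tool_pos: [0.5328, -0.1505, 0.2108]
orientation: [[-0.011, 1.0, 0.0], [1.0, 0.011, -0.0], [-0.0, 0.0, -1.0]]
contact_force: [0.3, 0.2, -3.0]
grip_width: 0.146
grasp_force: 40.0
```

Emit:
send_rows(moves=[0,3,0,0,0,0,0,3,0,0,0,0])

```text
time_s: 11.0
tool_pos: [0.534, -0.1502, 0.21]
orientation: [[-0.013, 1.0, -0.002], [1.0, 0.013, 0.001], [0.001, -0.002, -1.0]]
contact_force: [-0.3, 0.3, -3.1]
grip_width: 0.145
grasp_force: 40.0
```

Run:
```python
from h import *
s=arm.observe(); print(s["tool_pos"],s["contact_force"],s["grip_width"]*95)
p=delta(.625,-.150,.210,.7)
```

```text
[ 0.53402292 -0.15018529  0.21000867] [-0.32006585  0.32443577 -3.115894  ] 13.783177734123534
shift [-1.0, 91.0, -0.2] turn [-0.002, -0.001, 0.0]
```

Emit:
send_rows(moves=[0,25,0,0,0,0,0,50,0,0,0,0,0,75,0,0,0,0,0,91,0,0,0,0,0,91,0,0,0,0])

```text
time_s: 11.62
tool_pos: [0.6256, -0.1493, 0.2105]
orientation: [[-0.012, 1.0, -0.001], [1.0, 0.012, 0.0], [0.0, -0.001, -1.0]]
contact_force: [-0.8, 0.7, -2.8]
grip_width: 0.146
grasp_force: 40.0
```

Emit:
send_rows(moves=[0,0,12,0,0,0,0,0,24,0,0,0,0,0,34,0,0,0,0,0,39,0,0,0,0,0,40,0,0,0])

```text
time_s: 12.25
tool_pos: [0.6254, -0.1492, 0.1702]
orientation: [[-0.012, 1.0, -0.001], [1.0, 0.012, 0.0], [0.0, -0.001, -1.0]]
contact_force: [-0.5, -0.5, -3.4]
grip_width: 0.145
grasp_force: 40.0
```

Emit:
send_rows(moves=[0,0,2,0,0,0,0,0,4,0,0,0,0,0,4,0,0,0,0,0,4,0,0,0])

```text
time_s: 12.75
tool_pos: [0.6257, -0.1493, 0.1669]
orientation: [[-0.012, 1.0, 0.0], [1.0, 0.012, -0.0], [-0.0, 0.0, -1.0]]
contact_force: [0.8, 0.2, -2.2]
grip_width: 0.141
grasp_force: 40.0
```

Emit:
send_rows(moves=[0,0,1,0,0,0,0,0,1,0,0,0,0,0,1,0,0,0,0,0,1,0,0,0,0,0,1,0,0,0], fingers=0.4)

```text
time_s: 13.38
tool_pos: [0.6257, -0.1493, 0.1659]
orientation: [[-0.012, 1.0, 0.0], [1.0, 0.012, -0.0], [-0.0, 0.0, -1.0]]
contact_force: [0.1, 1.0, 0.1]
grip_width: 0.582
grasp_force: 0.0
```

Emit:
send_rows(moves=[0,0,-25,0,0,0,0,0,-60,0,0,0,-20,-40,-68,0,0,0.05,-45,-85,-68,0,0,0.13,-70,-130,-65,0,0,0.21], fingers=0.3)

```text
time_s: 14.0
tool_pos: [0.4956, -0.2215, 0.2314]
orientation: [[0.199, 0.98, 0.001], [0.98, -0.199, -0.001], [-0.001, 0.001, -1.0]]
contact_force: [-0.2, -0.3, -0.0]
grip_width: 0.702
grasp_force: 0.0
```

Run:
```python
from h import *
b=eyes.get_image("scene");a=eyes.get_image("top")
for r in roofs(a,165): print(r)
cv2.imwrite("pics/d1.png",crop(b,180,90,130,100,6))
print(arm.observe()["contact_force"]);delta(.407,-.2815,.220,-22.4)
```

```text
([80.0, 199.0], 545, 427, 52, 51, 71.7)
([273.0, 168.0], 627, -85, 55, 43, 0.1)
([226.0, 133.0], 727, 45, 63, 36, -14.4)
[ 0.52826091  0.78694472 -1.21508347]
shift [-75.3, -72.7, 10.6] turn [-0.001, 0.001, 0.188]
```

View pics/d1.png

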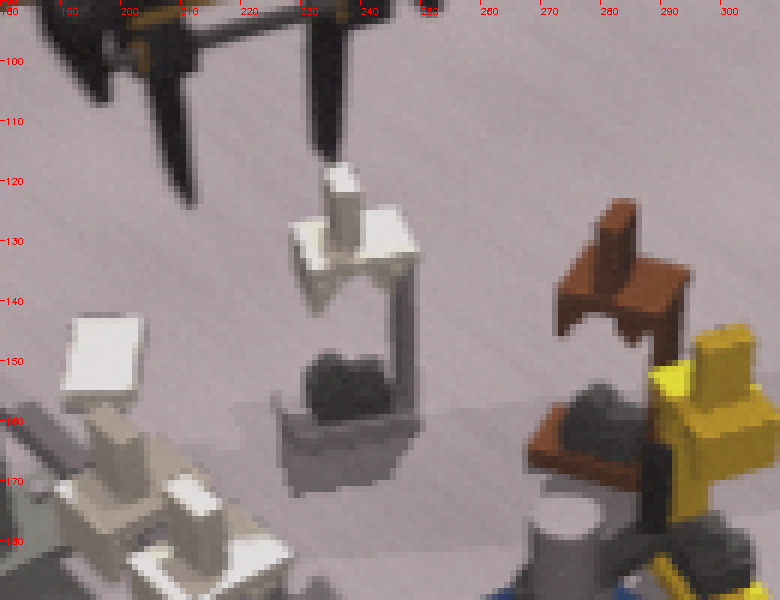

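A and B both hang on the bar (tabs at (212,173) and (199,161)), and C has not moved (tab at (236,119)). I go to C.

Emit:
send_rows(moves=[-25,-25,4,0,0,0.06,-50,-50,8,0,0,0.13,-75,-73,10,0,0,0.188,-75,-73,10,0,0,0.188,-75,-73,10,0,0,0.188])

```text
time_s: 14.72
tool_pos: [0.4109, -0.2798, 0.2211]
orientation: [[0.376, 0.927, 0.001], [0.927, -0.376, 0.0], [0.0, 0.001, -1.0]]
contact_force: [0.1, 0.0, -0.1]
grip_width: 0.701
grasp_force: 0.0
```

Run:
```python
from h import *
delta(.407,-.2815,.132,-22.4)
```

```text
shift [-3.1, -3.0, 89.1] turn [0.001, -0.0, 0.006]
```

Emit:
send_rows(moves=[-3,-3,30,0,0,0,-3,-3,60,0,0,0,-3,-3,80,0,0,0,-3,-3,89,0,0,0,-3,-3,89,0,0,0])

```text
time_s: 15.35
tool_pos: [0.4067, -0.2812, 0.1315]
orientation: [[0.375, 0.927, -0.001], [0.927, -0.375, 0.001], [0.0, -0.001, -1.0]]
contact_force: [0.7, -0.4, 0.6]
grip_width: 0.701
grasp_force: 0.0
```

Emit:
send_rows(moves=[0,0,0,0,0,0,0,0,0,0,0,0,0,0,0,0,0,0,0,0,0,0,0,0,0,0,0,0,0,0], fingers=1)

```text
time_s: 15.98
tool_pos: [0.4063, -0.2817, 0.1319]
orientation: [[0.377, 0.926, 0.0], [0.926, -0.377, -0.0], [-0.0, 0.0, -1.0]]
contact_force: [0.4, 0.2, -0.5]
grip_width: 0.233
grasp_force: 0.0
```

Emit:
send_rows(moves=[0,0,0,0,0,0,0,0,0,0,0,0,0,0,0,0,0,0])

```text
time_s: 16.35
tool_pos: [0.4063, -0.2817, 0.1317]
orientation: [[0.376, 0.926, 0.0], [0.926, -0.376, -0.0], [-0.0, 0.0, -1.0]]
contact_force: [-0.0, 0.3, -0.6]
grip_width: 0.142
grasp_force: 40.0
```

Run:
```python
from h import *
s=arm.observe(); print(s["tool_pos"],s["contact_force"],s["grip_width"]*95,s["grasp_force"])
p=(np.array(s["tool_pos"]),np.array(s["orientation"]))
z=s["tool_pos"][2]+.077
p=delta(.535,-.218,z,.7,p)
```

```text
[ 0.4063315  -0.28168783  0.13170368] [-0.01628713  0.27028433 -0.61538832] 13.52647856162822 39.986257553100586
shift [107.4, 95.2, -77.0] turn [0.0, 0.0, -0.398]
```

Emit:
send_rows(moves=[0,0,-25,0,0,0,5,5,-55,0,0,-0.05,30,28,-77,0,0,-0.15,65,58,-77,0,0,-0.27,95,85,-77,0,0,-0.37])

```text
time_s: 16.98
tool_pos: [0.5214, -0.2247, 0.208]
orientation: [[0.013, 1.0, -0.001], [1.0, -0.013, 0.001], [0.001, -0.001, -1.0]]
contact_force: [0.9, -0.9, -3.9]
grip_width: 0.142
grasp_force: 40.0
```

Run:
```python
from h import *
s=arm.observe(); print(s["tool_pos"],s["contact_force"],s["grip_width"]*95)
p=delta(.535,-.218,.209,.7)
```

```text
[ 0.52139543 -0.22470504  0.20796915] [ 0.92198723 -0.91268587 -3.93234606] 13.537090310627098
shift [6.9, 13.5, -1.0] turn [-0.001, -0.001, -0.025]
```

Emit:
send_rows(moves=[7,13,0,0,0,-0.025,7,38,0,0,0,-0.025,7,65,0,0,0,-0.025,7,92,0,0,0,-0.025,7,105,0,0,0,-0.025])

```text
time_s: 17.6
tool_pos: [0.6259, -0.2205, 0.2075]
orientation: [[-0.009, 1.0, -0.002], [1.0, 0.009, 0.001], [0.001, -0.002, -1.0]]
contact_force: [-0.4, 0.4, -4.7]
grip_width: 0.14
grasp_force: 40.0
```

Emit:
send_rows(moves=[0,0,0,0,0,0,0,0,12,0,0,0,0,0,24,0,0,0,0,0,34,0,0,0,0,0,38,0,0,0])

```text
time_s: 18.23
tool_pos: [0.625, -0.2201, 0.1692]
orientation: [[-0.009, 1.0, -0.002], [1.0, 0.009, 0.001], [0.001, -0.002, -1.0]]
contact_force: [0.2, -0.1, -3.7]
grip_width: 0.147
grasp_force: 40.0
```

Run:
```python
from h import *
s=arm.observe(); print(s["tool_pos"],s["contact_force"],s["grip_width"]*95)
p=delta(.6263,-.218,.1647,.7)
```

```text
[ 0.62502861 -0.22007552  0.16919892] [ 0.24835351 -0.06367403 -3.65874718] 13.923596061476664
shift [2.1, 1.3, 4.5] turn [-0.002, -0.001, -0.003]
```

Emit:
send_rows(moves=[0,1,2,0,0,0,0,1,4,0,0,0,0,1,5,0,0,0,0,1,5,0,0,0])

```text
time_s: 18.73
tool_pos: [0.627, -0.2204, 0.1659]
orientation: [[-0.009, 1.0, 0.0], [1.0, 0.009, -0.0], [-0.0, 0.0, -1.0]]
contact_force: [-1.3, -0.8, -3.8]
grip_width: 0.144
grasp_force: 40.0
```

Emit:
send_rows(moves=[0,0,0,0,0,0,0,0,0,0,0,0,0,0,-1,0,0,0,0,0,-1,0,0,0,0,0,-1,0,0,0], fingers=0.4)

```text
time_s: 19.35
tool_pos: [0.627, -0.2204, 0.1669]
orientation: [[-0.009, 1.0, 0.0], [1.0, 0.009, -0.0], [-0.0, 0.0, -1.0]]
contact_force: [-0.5, -0.3, -0.6]
grip_width: 0.583
grasp_force: 0.0
```

Run:
```python
from h import *
b=eyes.get_image("scene")
cv2.imwrite("pics/e1.png",crop(b,140,110,130,98,6))
s=arm.observe(); print(s["tool_pos"],s["contact_force"],s["time_s"])
```

```text
[ 0.62694795 -0.22033785  0.1668284 ] [-0.50181636 -0.49225022 -0.24236723] 19.4
```

View pics/e1.png

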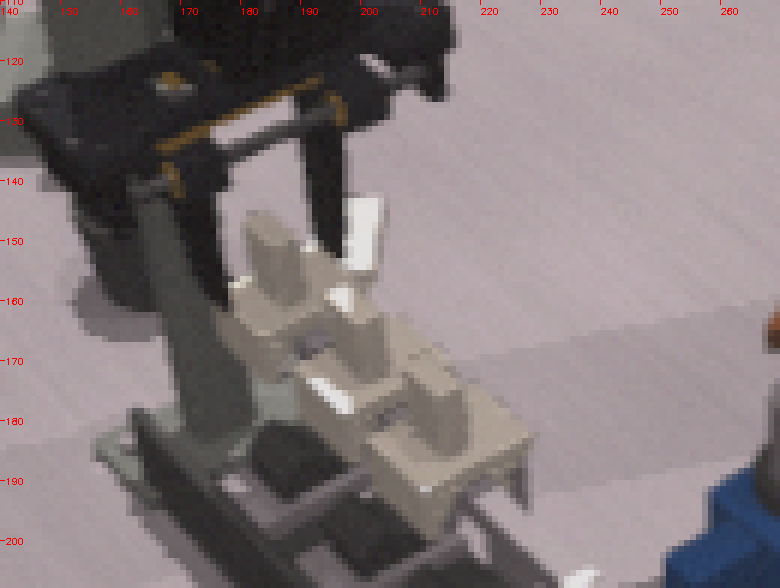

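All three hang on the bar, released (tabs at (183,153), (200,165), (213,178)). I regrip the last carrier and slide the train along the bar.

Emit:
send_rows(moves=[0,0,0,0,0,0,0,0,0,0,0,0,0,0,0,0,0,0,0,0,0,0,0,0,0,0,0,0,0,0], fingers=1, grip_force=25)

```text
time_s: 20.02
tool_pos: [0.6269, -0.2203, 0.1668]
orientation: [[-0.009, 1.0, -0.0], [1.0, 0.009, -0.0], [-0.0, -0.0, -1.0]]
contact_force: [0.6, 0.4, 0.1]
grip_width: 0.145
grasp_force: 25.0
```

Emit:
send_rows(moves=[0,0,0,0,0,0,0,0,0,0,0,0,0,0,1,0,0,0,0,0,1.5,0,0,0])

```text
time_s: 20.52
tool_pos: [0.6269, -0.2204, 0.1668]
orientation: [[-0.009, 1.0, 0.0], [1.0, 0.009, -0.0], [-0.0, 0.0, -1.0]]
contact_force: [-3.7, 1.6, 6.8]
grip_width: 0.149
grasp_force: 25.0
```

Emit:
send_rows(moves=[5,0,0,0,0,0,15,0,0,0,0,0,27,0,0,0,0,0,39,0,0,0,0,0,51,0,0,0,0,0])

```text
time_s: 21.15
tool_pos: [0.6265, -0.1734, 0.1669]
orientation: [[-0.009, 1.0, 0.001], [1.0, 0.009, -0.009], [-0.009, 0.001, -1.0]]
contact_force: [-3.9, -12.2, 2.9]
grip_width: 0.146
grasp_force: 25.0
```

Emit:
send_rows(moves=[12,0,0,0,0,0,24,0,0,0,0,0,36,0,0,0,0,0,48,0,0,0,0,0,60,0,0,0,0,0])

```text
time_s: 21.78
tool_pos: [0.626, -0.114, 0.167]
orientation: [[-0.009, 1.0, 0.001], [1.0, 0.009, -0.01], [-0.01, 0.001, -1.0]]
contact_force: [-2.2, -12.7, 4.3]
grip_width: 0.148
grasp_force: 25.0
```

Run:
```python
from h import *
b=eyes.get_image("scene")
cv2.imwrite("pics/f1.png",crop(b,160,120,130,98,6))
s=arm.observe(); print(s["tool_pos"],s["contact_force"],s["time_s"]); delta(*stand(.0005,.098),.1665,.7)
```

```text
[ 0.62595804 -0.11199737  0.16690063] [-4.55720449 -7.96320309  4.60467425] 21.825
shift [182.0, 0.5, -0.9] turn [0.001, 0.007, -0.003]
```

View pics/f1.png

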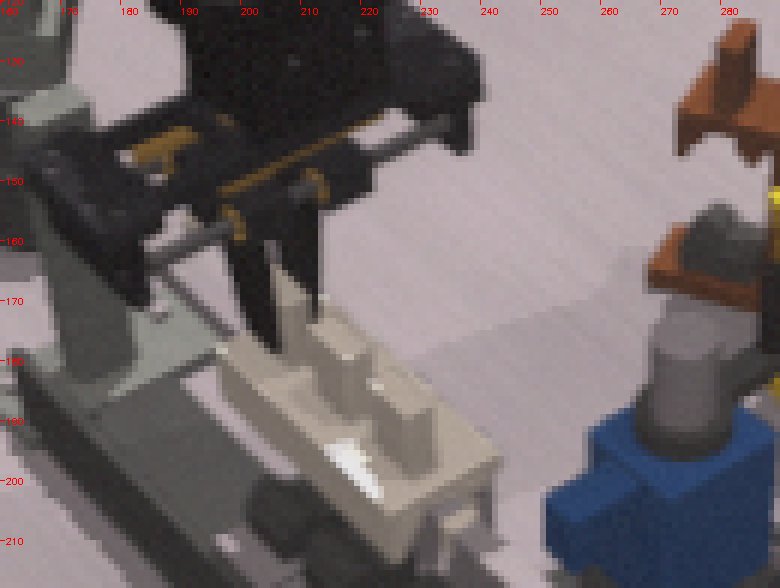

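The three shoes form one packed train on the bar and are sliding straight. I keep pushing.

Emit:
send_rows(moves=[12,0,0,0,0,0,25,0,0,0,0,0,38,0,0,0,0,0,51,0,0,0,0,0,64,-0.5,0,0,0,0])

```text
time_s: 22.45
tool_pos: [0.6253, -0.05, 0.1672]
orientation: [[-0.009, 1.0, 0.002], [1.0, 0.009, -0.01], [-0.01, 0.002, -1.0]]
contact_force: [-2.5, -12.5, 5.4]
grip_width: 0.145
grasp_force: 25.0
```

Emit:
send_rows(moves=[13,0,0,0,0,0,26,0,0,0,0,0,39,0,0,0,0,0,52,0,0,0,0,0,65,-0.5,0,0,0,0])

```text
time_s: 23.08
tool_pos: [0.6246, 0.0154, 0.1672]
orientation: [[-0.008, 1.0, 0.002], [1.0, 0.009, -0.009], [-0.009, 0.002, -1.0]]
contact_force: [-0.9, -12.1, 5.3]
grip_width: 0.147
grasp_force: 25.0
```

Emit:
send_rows(moves=[13,0,0,0,0,0,26,0,0,0,0,0,39,0,0,0,0,0,50,0,0,0,0,0,50,0,0,0,0,0])

```text
time_s: 23.7
tool_pos: [0.6242, 0.0673, 0.167]
orientation: [[-0.009, 1.0, 0.002], [1.0, 0.009, -0.005], [-0.005, 0.002, -1.0]]
contact_force: [-0.7, -7.3, 5.5]
grip_width: 0.147
grasp_force: 25.0
```

Run:
```python
from h import *
s=arm.observe(); print(s["tool_pos"],s["contact_force"],s["time_s"],s["tool_pos"][1]+.028)
```

```text
[0.62416486 0.06730568 0.16702248] [-0.69347505 -7.34333208  5.5212128 ] 23.7 0.09530567553333487
```

Emit:
send_rows(moves=[0,0,0,0,0,0,0,0,0,0,0,0,0,0,0,0,0,0,0,0,0,0,0,0,0,0,0,0,0,0], fingers=0.4)

```text
time_s: 24.32
tool_pos: [0.6233, 0.0698, 0.1652]
orientation: [[-0.009, 1.0, -0.0], [1.0, 0.009, 0.0], [0.0, -0.0, -1.0]]
contact_force: [-0.0, 0.3, 0.1]
grip_width: 0.582
grasp_force: 0.0
```

Emit:
send_rows(moves=[0,0,-25,0,0,0,0,0,-65,0,0,0,-25,-45,-70,0,0,0,-50,-95,-70,0,0,0,-75,-139,-70,0,0,0])

```text
time_s: 24.95
tool_pos: [0.4836, -0.0071, 0.2355]
orientation: [[-0.01, 1.0, 0.0], [1.0, 0.01, -0.0], [-0.0, 0.0, -1.0]]
contact_force: [-0.3, -1.0, 0.3]
grip_width: 0.596
grasp_force: 0.0
```

Run:
```python
from h import *
b=eyes.get_image("scene");a=eyes.get_image("top")
for r in roofs(a,165): print(r)
cv2.imwrite("pics/g1.png",np.hstack([crop(b,205,130,66,98,6),crop(a,140,140,66,98,6)]))
delta(.485,-.007,.240,.7)
```

```text
([384.0, 224.0], 480, -373, 62, 34, 51.8)
([80.0, 199.0], 545, 426, 50, 48, -89.9)
([196.0, 167.0], 625, 120, 130, 52, -89.9)
([226.0, 133.0], 727, 45, 61, 34, -14.4)
shift [0.8, 3.0, -5.1] turn [-0.001, 0.001, -0.005]
```

View pics/g1.png

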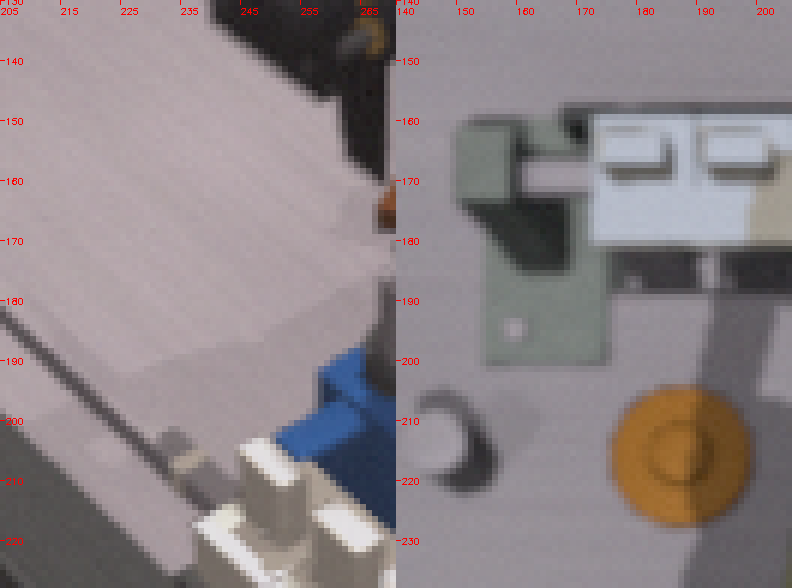

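The train is packed in the parking stretch, clear of the ring mark at scene (236,207). I grip the gate boss from above.

Emit:
send_rows(moves=[0,1,30,0,0,0,0,1,60,0,0,0,0,1,85,0,0,0,0,1,105,0,0,0,0,1,106,0,0,0])

```text
time_s: 25.68
tool_pos: [0.4853, -0.0061, 0.1276]
orientation: [[-0.009, 1.0, -0.003], [1.0, 0.009, 0.001], [0.001, -0.003, -1.0]]
contact_force: [0.3, 0.4, 0.2]
grip_width: 0.601
grasp_force: 0.0
```

Emit:
send_rows(moves=[0,0,0,0,0,0,0,0,0,0,0,0,0,0,0,0,0,0,0,0,0,0,0,0,0,0,0,0,0,0], fingers=1, grip_force=30)

```text
time_s: 26.3
tool_pos: [0.4857, -0.0066, 0.1302]
orientation: [[-0.009, 1.0, -0.001], [1.0, 0.009, -0.0], [-0.0, -0.001, -1.0]]
contact_force: [-4.8, -0.6, 5.9]
grip_width: 0.33
grasp_force: 30.0
```

Emit:
send_rows(moves=[0,8,-1,0,0,0,0,18,-1,0,0,0,0,28,-1,0,0,0,0,38,-1,0,0,0,0,47,-1,0,0,0])

```text
time_s: 26.92
tool_pos: [0.5322, -0.0062, 0.1303]
orientation: [[-0.009, 1.0, -0.003], [1.0, 0.009, -0.0], [0.0, -0.003, -1.0]]
contact_force: [-6.9, 1.3, 2.8]
grip_width: 0.329
grasp_force: 30.0
```

Emit:
send_rows(moves=[0,5,0,0,0,0,0,8,0,0,0,0,0,9,0,0,0,0,0,10,0,0,0,0])

```text
time_s: 27.42
tool_pos: [0.5353, -0.0061, 0.1299]
orientation: [[-0.009, 1.0, -0.021], [1.0, 0.009, -0.0], [-0.0, -0.021, -1.0]]
contact_force: [-32.4, -1.7, 19.5]
grip_width: 0.332
grasp_force: 30.1
```

Emit:
send_rows(moves=[0,-8,0,0,0,0,0,-8,0,0,0,0,0,-8,0,0,0,0,0,-8,0,0,0,0,0,-8,0,0,0,0], fingers=0.4)

```text
time_s: 28.05
tool_pos: [0.5352, -0.0061, 0.1302]
orientation: [[-0.009, 1.0, 0.0], [1.0, 0.009, 0.0], [0.0, 0.0, -1.0]]
contact_force: [0.2, 0.3, -0.4]
grip_width: 0.599
grasp_force: 0.0
```

Emit:
send_rows(moves=[0,0,-40,0,0,0,0,-10,-85,0,0,0.1,0,-60,-90,0,0,0.28,0,-115,-90,0,0,0.46,0,-155,-90,0,0,0.64])

```text
time_s: 28.68
tool_pos: [0.3785, -0.0075, 0.2203]
orientation: [[0.595, 0.804, 0.0], [0.804, -0.595, -0.0], [0.0, 0.0, -1.0]]
contact_force: [-0.8, -1.2, -0.0]
grip_width: 0.603
grasp_force: 0.0
```

Emit:
send_rows(moves=[0,0,0,0,0,0.18,0,0,0,0,0,0.36,0,0,0,0,0,0.54,0,0,0,0,0,0.72,0,0,0,0,0,0.86])

```text
time_s: 29.3
tool_pos: [0.3801, -0.0076, 0.2204]
orientation: [[0.997, 0.075, 0.0], [0.075, -0.997, -0.0], [0.0, 0.0, -1.0]]
contact_force: [0.4, 0.2, 0.1]
grip_width: 0.599
grasp_force: 0.0
```

Run:
```python
from h import *
b=eyes.get_image("scene");a=eyes.get_image("top"); np.save("t2.npy",a);np.save("s2.npy",b)
cv2.imwrite("pics/h1.png",np.hstack([crop(b,225,140,66,98,6),crop(a,215,155,66,98,6)]))
s=arm.observe();print(s["tool_pos"])
a0=np.load("top0.npy").astype(int)
for im in(a0,a.astype(int)):
    m=((im[:,:,2]>im[:,:,0]+35)).astype(np.uint8); v,u=np.nonzero(m[180:260,215:285]); print("blue u",u.min()+215,u.max()+215,"v",v.min()+180,v.max()+180)
```

```text
[ 0.3800726  -0.00755654  0.2203418 ]
blue u 234 256 v 196 236
blue u 234 256 v 180 218
```

View pics/h1.png

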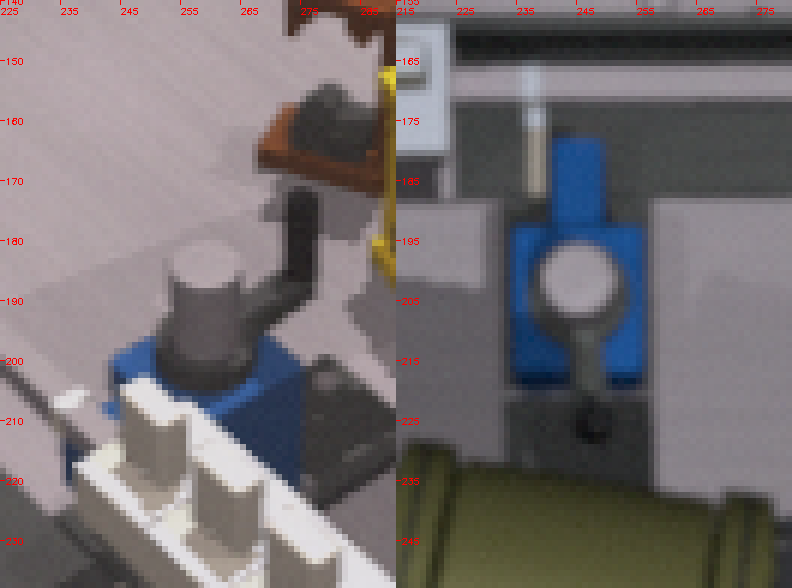

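Run:
```python
from h import *
for f in("top0.npy","t2.npy"):
    im=np.load(f).astype(float); b=(im[:,:,2]-im[:,:,0])
    c=b[165:215,243:248].mean(1); i=int(np.argmax(c>25)); e=165+i-1+(25-c[i-1])/(c[i]-c[i-1])
    c2=b[200:250,236:239].mean(1); j=len(c2)-1-int(np.argmax(c2[::-1]>20)); e2=200+j+(c2[j]-20)/(c2[j]-c2[j+1])
    g=im.mean(2); m=(g[185:240,232:258]>125).astype(np.uint8)
    n,l,st,ce=cv2.connectedComponentsWithStats(m)
    print(f,"nose",e,onz("top",245,e,.096)[0].round(4),"back",e2,onz("top",237,e2,.1)[0].round(4),[(ce[k]+[232,185],st[k,4]) for k in range(1,n) if 60<st[k,4]<250])
    for k in range(1,n):
        if 60<st[k,4]<250: print("boss",onz("top",*(ce[k]+[232,185]),.158).round(4))
```

```text
top0.npy nose 195.65116279069767 0.5596 back 237.65217391304347 0.4457 [(array([245.01980198, 220.71287129]), np.int32(101))]
boss [ 0.4843 -0.0074  0.158 ]
t2.npy nose 177.04240282685512 0.6109 back 219.54761904761904 0.4941 [(array([245.        , 201.08080808]), np.int32(99))]
boss [ 0.535  -0.0072  0.158 ]
```

The gate is home: its nose is 14–15 mm short of the bar axis, and it stopped firmly at 32 N. The knob sits at top-view pixel (247,226), so I go to it.

Emit:
send_rows(moves=[45,6,0,0,0,0,94,12,0,0,0,0,94,12,30,0,0,0,94,12,65,0,0,0,94,12,91,0,0,0], fingers=0.5)

```text
time_s: 30.02
tool_pos: [0.4742, -0.0119, 0.1275]
orientation: [[0.997, 0.083, -0.002], [0.083, -0.997, 0.0], [-0.002, -0.0, -1.0]]
contact_force: [-0.1, 0.5, 0.1]
grip_width: 0.499
grasp_force: 0.0
```

Emit:
send_rows(moves=[0,0,0,0,0,0,0,0,0,0,0,0,0,0,0,0,0,0,0,0,0,0,0,0,0,0,0,0,0,0], fingers=1, grip_force=12)

```text
time_s: 30.65
tool_pos: [0.4755, -0.0124, 0.1308]
orientation: [[0.997, 0.08, 0.002], [0.08, -0.997, -0.001], [0.002, 0.001, -1.0]]
contact_force: [-0.7, -2.0, 5.6]
grip_width: 0.162
grasp_force: 12.0
```

Emit:
send_rows(moves=[0,0,0,0,0,0])

```text
time_s: 30.78
tool_pos: [0.4755, -0.0123, 0.1308]
orientation: [[0.997, 0.08, 0.002], [0.08, -0.997, -0.001], [0.002, 0.001, -1.0]]
contact_force: [-1.4, -1.2, 5.8]
grip_width: 0.162
grasp_force: 12.0
```

Run:
```python
from h import *
s=arm.observe(); print(s["tool_pos"],s["contact_force"],s["grip_width"]*95,s["grasp_force"])
B=np.array([.535,-.0072]); k=np.array(s["tool_pos"])[:2]; print("lever",k-B,np.hypot(*(k-B)),np.arctan2(-(k-B)[1],-(k-B)[0])-YAW)
th=np.arctan2(-(k-B)[1],-(k-B)[0])
p=(np.array(s["tool_pos"]),np.array(s["orientation"]))
for i in range(1,11):
    t=th+(1.63+YAW-th)*i/10; q=B+.06*np.array([-np.cos(t),-np.sin(t)]); n=delta(*q,s["tool_pos"][2],-90+np.degrees(t),p)
    if i==5: p=n; print("--")
```

```text
[ 0.47554328 -0.01231566  0.13083193] [-1.40014735 -1.23108509  5.82519845] 15.429700622681931 12.00103372335434
lever [-0.05945672 -0.00511566] 0.05967638543563648 0.07382875368264248
shift [0.5, 9.3, 0.0] turn [0.001, -0.002, -0.162]
shift [2.7, 18.4, 0.0] turn [0.001, -0.002, -0.317]
shift [6.3, 27.0, 0.0] turn [0.001, -0.002, -0.473]
shift [11.1, 34.9, 0.1] turn [0.002, -0.002, -0.628]
shift [17.2, 42.0, 0.1] turn [0.002, -0.002, -0.784]
--
shift [0.7, 9.3, 0.0] turn [0.0, 0.0, -0.156]
shift [2.9, 18.4, 0.0] turn [0.0, 0.0, -0.311]
shift [6.4, 27.0, 0.0] turn [0.0, 0.0, -0.467]
shift [11.3, 35.0, 0.0] turn [0.0, 0.0, -0.622]
shift [17.3, 42.1, 0.0] turn [0.0, 0.0, -0.778]
```

Emit:
send_rows(moves=[0.5,9,-1,0,0,-0.16,3,18,-1,0,0,-0.32,6,27,-1,0,0,-0.47,11,35,-1,0,0,-0.63,17,42,-1,0,0,-0.78])

```text
time_s: 31.4
tool_pos: [0.4941, -0.0536, 0.1309]
orientation: [[0.649, 0.761, -0.003], [0.761, -0.649, -0.002], [-0.003, -0.001, -1.0]]
contact_force: [-5.8, -3.4, 6.2]
grip_width: 0.165
grasp_force: 12.0
```

Run:
```python
from h import *
s=arm.observe(); print(s["tool_pos"],s["contact_force"],s["grip_width"]*95,s["grasp_force"])
B=np.array([.535,-.0072]); k=np.array(s["tool_pos"])[:2]; 
th=np.arctan2(-(k-B)[1],-(k-B)[0]); print(np.hypot(*(k-B)),th-YAW)
p=(np.array(s["tool_pos"]),np.array(s["orientation"]))
for i in range(1,6):
    t=th+(1.64+YAW-th)*i/5; q=B+.06*np.array([-np.cos(t),-np.sin(t)]); n=delta(*q,s["tool_pos"][2],-90+np.degrees(t),p)
```

```text
[ 0.49407356 -0.05362123  0.13085867] [-5.7822663  -3.43327337  6.15715411] 15.686344529591354 12.003176361322403
0.06188621613310645 0.8362224976801601
shift [2.5, 9.6, -0.0] turn [-0.001, 0.003, -0.144]
shift [4.6, 19.0, -0.0] turn [-0.001, 0.003, -0.305]
shift [8.3, 28.0, -0.1] turn [-0.002, 0.003, -0.465]
shift [13.3, 36.2, -0.1] turn [-0.002, 0.003, -0.626]
shift [19.5, 43.5, -0.1] turn [-0.002, 0.003, -0.787]
```

Emit:
send_rows(moves=[2,9.5,0,0,0,-0.15,4.5,19,0,0,0,-0.31,8,28,0,0,0,-0.47,13,36,0,0,0,-0.63,19,43.5,0,0,0,-0.79])

```text
time_s: 32.02
tool_pos: [0.5384, -0.0694, 0.1306]
orientation: [[-0.085, 0.996, -0.007], [0.996, 0.085, -0.006], [-0.005, -0.007, -1.0]]
contact_force: [-24.1, -8.5, 15.5]
grip_width: 0.171
grasp_force: 12.0
```

Emit:
send_rows(moves=[0,2,0,0,0,0,0,4,0,0,0,0,0,4,0,0,0,0])

```text
time_s: 32.4
tool_pos: [0.5385, -0.0693, 0.1305]
orientation: [[-0.08, 0.997, -0.016], [0.997, 0.08, -0.006], [-0.005, -0.017, -1.0]]
contact_force: [-22.8, -11.6, 14.8]
grip_width: 0.177
grasp_force: 12.0
```

Run:
```python
from h import *
s=arm.observe(); print(s["tool_pos"],s["contact_force"],s["grip_width"]*95,s["grasp_force"])
B=np.array([.535,-.0072]); k=np.array(s["tool_pos"])[:2]; 
th=np.arctan2(-(k-B)[1],-(k-B)[0]); print(np.hypot(*(k-B)),th-YAW)
```

```text
[ 0.53853396 -0.06929278  0.1305127 ] [-22.76167952 -11.64846648  14.78577893] 16.861263908005835 12.003299295902252
0.06219326424198331 1.6156492477584692
```

Emit:
send_rows(moves=[0,0,0,0,0,0,0,0,0,0,0,0,0,-4,0,0,0,0,0,-4,0,0,0,0], fingers=0.5)

```text
time_s: 32.9
tool_pos: [0.5401, -0.0662, 0.13]
orientation: [[-0.079, 0.997, -0.0], [0.997, 0.079, 0.0], [0.0, -0.0, -1.0]]
contact_force: [-0.5, -0.7, 0.2]
grip_width: 0.492
grasp_force: 0.0
```

Emit:
send_rows(moves=[0,0,-40,0,0,0,0,0,-90,0,0,0,0,-50,-100,0,0,0,0,-110,-100,0,0,0,0,-170,-100,0,0,0])

```text
time_s: 33.52
tool_pos: [0.3695, -0.0797, 0.2305]
orientation: [[-0.08, 0.997, 0.0], [0.997, 0.08, -0.0], [-0.0, 0.0, -1.0]]
contact_force: [0.5, -0.9, 0.5]
grip_width: 0.5
grasp_force: 0.0
```

Run:
```python
from h import *
b=eyes.get_image("scene");a=eyes.get_image("top"); np.save("t3.npy",a)
o=np.zeros((600,798,3),np.uint8); c1=crop(a,145,135,131,100,3); o[:300,:393]=c1; c2=crop(b,200,120,133,150,3)[:,:399]; o[:450,399:798]=c2
o[310:550,:264]=cv2.resize(crop(a,230,175,44,40,6),(264,240))
cv2.imwrite("pics/i1.png",o)
im=a.astype(float); bb=(im[:,:,2]-im[:,:,0]); c=bb[165:215,243:248].mean(1); i=int(np.argmax(c>25)); e=165+i-1+(25-c[i-1])/(c[i]-c[i-1]); print("nose",e,onz("top",245,e,.096)[0])
for r in roofs(a,165): print(r)
s=arm.observe(); print(s["tool_pos"],s["time_s"])
```

```text
nose 177.06375838926175 0.6108149722896273
([384.0, 224.0], 480, -372, 60, 34, 51.5)
([80.0, 199.0], 545, 426, 50, 48, -89.9)
([226.0, 133.0], 727, 45, 61, 33, -14.9)
[ 0.36718878 -0.07947505  0.22990712] 33.625
```

View pics/i1.png

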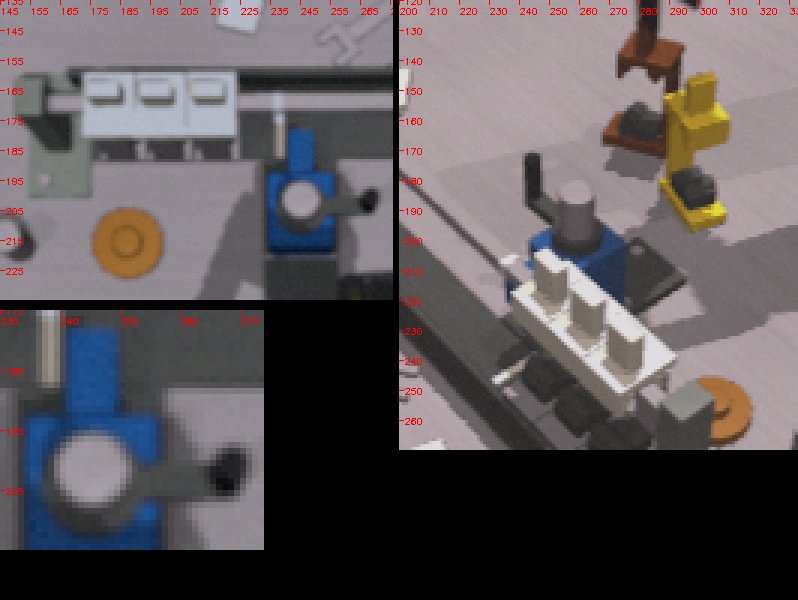

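The final view shows three carriers parked past the ring (top-view columns 172–224, ring at 238), the gate home and the lever pointing to −y at its stop. I hand in the job.

```bash
python3 -c "
from plant import arm
print(arm.close_job())"
```

```text
the job is handed in; nothing more can be done
None
```

All three carriers present were hung at the loading end, released, then slid past the white ring mark; the gate was pushed to a firm stop and its lever swung to its stop, and the job was handed in at about 34 s (the verdict was not shown).

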